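Click the small drive's carriage home in its bench dock

TASK

Two drive docks stand on the repair bench, both with their carriages pulled out. Push the carriage that carries the small, thin drive along its rails by its upright tab until it snaps past the spring detent and sits fully home against the connector end. Leave the carriage with the large, thick drive as it is.

Things in the scene. Friction and masses are not known exactly. Their poses are not given: they have to be found in the camera images.
- small_carriage (a joint): travel in m of the carriage with the small drive: 0 = pulled fully out, 0.055 = fully home on its stop. It slides with about 1.5 N of friction and stays where left; from 0.036 to 0.048 a sprung roller resists (push about 8 N in all), after which it snaps on to 0.055 by itself and holds there. Tray: dark steel, 155 x 92 mm, top 14 mm above the table.
- small_tab (a point): middle of the outer face (the one to push) of the small-drive carriage's upright black tab: 8 mm thick, 50 mm wide, from 13 to 74 mm above the table; this point is 45 mm above it. x axis = level push direction, towards the connector block; z up. Drive: aluminium slab 100 x 70 x 9.5 mm, from 55 mm ahead of the point, top 24 mm up. Above and outside the tab is free.
- small_home (a point): point fixed to the small drive's dock: where small_tab lies when that carriage is fully home; same axes. Dock, fixed to the table: grey base 240 x 126 x 8 mm, whose outer edge is 60 mm behind this point; aluminium side rails 24 mm high; black connector block 110 mm wide, 42 mm high at the far end.
- large_tab (a point): the same point on the tab of the other, like dock's carriage, which carries the large drive (aluminium slab 135 x 101 x 26 mm, top 44 mm above the table, from 20 mm ahead of the point). It must stay where it is.

How it is judged:
By the outcome, as a careful person would: the job done as asked, in the order asked, and still so for the second after the job is handed in, with the robot touching nothing.
It also fails if it takes over 29 s, if anything falls off the work surface, if the arm or the gripper's body presses on something with over 40 N, if the wrist force passes 120 N, or if a joint passes its speed limit or range.

ROBOT

A 7-joint arm with a two-finger parallel gripper is mounted at the origin on the work surface. World frame = base frame: x ahead of the robot, y to its left, z up, the work surface at z = 0. Lengths are in m, angles in rad, forces in N, time in s.
With the tool pointing down it reaches from about 0.4 to 0.85 m from the base axis. Payload 10.4 kg.
Tool frame: the origin (TCP) lies at the very end of the fingers, on their centre line; the grasp point (between the pads) lies r.grip_depth behind it (r.grip_depth is the distance from the TCP to the grasp point, in m); y points along the fingers, z is the direction in which the jaws open and shut, and the axes are right-handed (so a half turn about y gives the same grasp; the last joint's range is limited). The gripper opens to 87 mm and grips with 3 to 60 N. Pads are 19 mm wide; open, the fingers measure 117 mm over their backs; the gripper's body (75 mm by 190 mm) begins 51 mm behind the grasp point.
Start: joints at [-1.151, 0.332, -0.065, 1.46, 0.022, 1.35, -0.088], TCP at [0.268, 0.565, 0.223] pointing down, gripper open.
Joint ranges: [-2.6, 2.6], [-0.5, 2.12], [-1.47, 1.34], [0.16, 2.42], [-1.27, 4.41], [0.06, 2.06], [-2.6, 2.6]. Speed limits (rad/s): [2.22, 2.22, 2.79, 2.79, 3.14, 3.14, 3.14].

INTERFACE

Orientations are given as a unit quaternion [x, y, z, w].
In Python, from bench import r gives the robot as it stands.
- The arm moves only by the shell command python3 -m jog 'ROWS' [OPENING] [FORCE]. ROWS is JSON, a list of rows, each a list of 6 numbers: the shift along the tool's x, y, z in m, then the turn, a rotation vector about the tool's x, y, z in degrees. A call has 1 to 12 rows; each row shifts and turns the pose as measured when the row begins, along the tool's axes as they then stand; what a row does not reach is not made up. A row lasts 1/12 s, in which the tool goes at most 41.7 mm and 7.16 degrees, less where a joint would pass 70% of its speed; a pose out of reach is approached as far as the arm can. A call with a gripper value outside its range is refused whole. OPENING is the opening, from -1 (shut) to 1 (fully open), so that 0 is half open, set as the call begins (- or left out, the last holds). The fingers move at their own pace and stop on an object; FORCE is the grip in N (left out, the last holds). Time passes only in rows, so rows that do not move let the fingers close. It gives the time, the measured TCP pose, the force and the opening at its end, in the units of the state.
- r.read_state(): the state, without advancing time (a new reading comes with each control period).
- r.camera(name): name is "side" or "top"; returns a dict with "image" (384x512x3 uint8, red, green, blue), "range_z" (384x512 float32, m along the optical axis (not along the pixel's ray), 0 where there is no reading), "K" (3x3 intrinsics, pixels), "R" (3x3) and "t" (3): a world point X has camera coordinates R X + t. Camera axes: x right, y down, z forward; pixel columns grow to the right and rows downward; lengths in m; the calibration is good to about 2 mm. A picture is of the moment at which its call begins.
- r.close_job(): hands the job in, once; it reports no verdict.
The state is a dict: "time": time; "joint_positions": joint angles; "joint_vel": joint speeds; "joint_torque": joint torques, N m; "ee_pos": TCP position; "eef_rot": TCP orientation; "ft_force": force on the tool from outside, world axes, zero at the start; "torque": the same for the moment, N m; "width": finger opening in m.
Only numpy, scipy, OpenCV 4.12 (cv2) and the standard library are available. Lean on these libraries where they do the work, as an engineer would, in place of code of your own. Each camera call takes 0.05 s, during which the arm holds its last target. There are 200 camera calls.

## Working session

There is one attempt and no reset: what is moved stays moved. The work goes in short steps, Python scripts to look and compute and a shell command to move; the robot and the scene stay as the last step left them, time stands still between calls to the robot, and variables do not carry over. Pictures are saved under pics/ and viewed, about 8 in all and at most 12, crops included, and the job is handed in when it is done.

```bash
mkdir -p pics; python3 - <<'E'
from bench import r
import cv2,numpy as np
for n in("top","side"):
    c=r.camera(n); cv2.imwrite(f"pics/{n}0.png",c["image"][:,:,::-1]); np.savez(f"{n}0.npz",**c)
    print(n,c["K"].round(1).tolist(),(-c["R"].T@c["t"]).round(3),c["R"].round(2).tolist(),(c["range_z"]>0).mean())
s=r.read_state();print(s["time"],s["ee_pos"],s["eef_rot"],s["width"],r.grip_depth)
E
```

```text
top [[434.2, 0.0, 258.8], [0.0, 434.2, 193.0], [0.0, 0.0, 1.0]] [ 0.45  -0.011  0.978] [[-0.02, -1.0, -0.02], [-0.99, 0.02, -0.1], [0.1, 0.01, -0.99]] 0.9959513346354166
side [[462.5, 0.0, 254.8], [0.0, 462.5, 199.1], [0.0, 0.0, 1.0]] [0.365 0.636 0.844] [[-0.95, -0.3, 0.01], [-0.24, 0.71, -0.66], [0.19, -0.63, -0.75]] 0.9957936604817709
0.1 [0.26761918 0.56442337 0.22183078] [ 0.69029464 -0.15534165  0.15516008 -0.68941107] 0.08719479040094338 0.0187
```

View pics/top0.png

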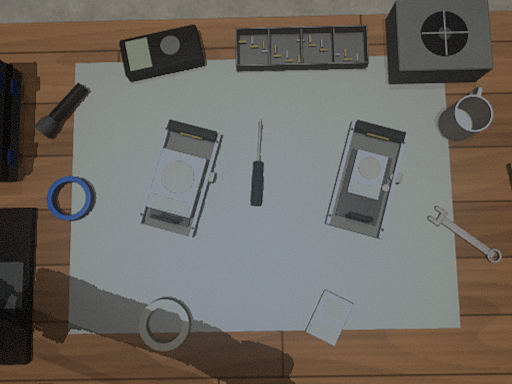

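View pics/side0.png

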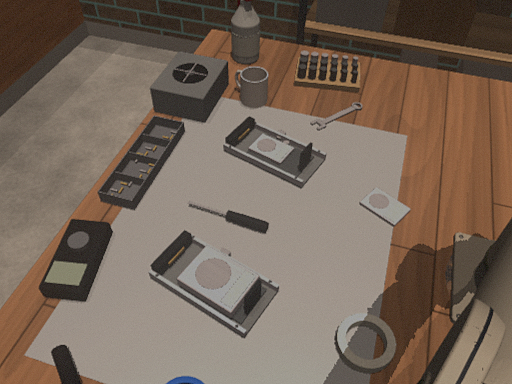

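The top view shows the small-drive dock on the right: tab near (360,216), connector at (380,131). The large-drive dock is on the left, with its tab near (172,218). In the side view, the small dock's tab is at (306,155) and its connector at (240,130).

```bash
cat > m.py <<'E'
import numpy as np,cv2
def cloud(c):
    z=c["range_z"];v,u=np.mgrid[:384,:512];K=c["K"]
    p=np.stack([(u-K[0,2])/K[0,0]*z,(v-K[1,2])/K[1,1]*z,z],-1)
    return (p-c["t"])@c["R"]
def rect(P,n):
    b=cv2.minAreaRect((P[:,:2]*1000).astype(np.float32));bp=cv2.boxPoints(b)
    print(n,len(P),"z",P[:,2].mean().round(4),"c",np.round(b[0],1),"size",np.round(b[1],1),"ang",round(b[2],1),"box",bp.round(0).tolist())
E
python3 - <<'E'
from m import *
for n in("top","side"):
    c=np.load(f"{n}0.npz");P=cloud(c);ok=c["range_z"]>0
    for name,yr in(("small",(-.36,-.12)),("large",(.04,.28))):
        R=ok&(P[...,1]>yr[0])&(P[...,1]<yr[1])&(P[...,0]>.33)&(P[...,0]<.66)
        X=P[...,0]
        h=R&(P[...,2]>.066)&(P[...,2]<.085);rect(P[h&(X<.5)],n+name+" tabtop")
        t=R&(P[...,2]>.035)&(P[...,2]<.085)&(X<.47); rect(P[t],n+name+" tab")
        k=R&(P[...,2]>.035)&(P[...,2]<.05)&(X>.53);rect(P[k],n+name+" conn")
        k=R&(P[...,2]>.019)&(P[...,2]<.03);rect(P[k],n+name+" rails+drive")
        k=(R&(P[...,2]>.005)).astype(np.uint8);_,l,st,_=cv2.connectedComponentsWithStats(k);i=1+st[1:,4].argmax();rect(P[l==i],n+name+" whole")
E
```

```text
topsmall tabtop 101 z 0.0733 c [ 490.7 -210.4] size [49.8  8.1] ang 73.8 box [[480.0, -233.0], [488.0, -235.0], [502.0, -188.0], [494.0, -185.0]]
topsmall tab 0 z nan c [0. 0.] size [0. 0.] ang 0.0 box [[0.0, 0.0], [0.0, 0.0], [0.0, 0.0], [0.0, 0.0]]
topsmall conn 6 z 0.0406 c [ 658.6 -311.2] size [7.6 1.6] ang 82.4 box [[657.0, -315.0], [659.0, -315.0], [660.0, -308.0], [658.0, -307.0]]
topsmall rails+drive 2238 z 0.0236 c [ 567.9 -238.9] size [137.3 222.6] ang 73.7 box [[442.0, -274.0], [655.0, -336.0], [694.0, -204.0], [480.0, -142.0]]
topsmall whole 5310 z 0.0179 c [ 568.1 -238. ] size [138.  224.7] ang 72.7 box [[440.0, -270.0], [655.0, -337.0], [696.0, -206.0], [481.0, -139.0]]
toplarge tabtop 81 z 0.074 c [494.9 205.8] size [49.9  7.6] ang 75.0 box [[485.0, 183.0], [492.0, 181.0], [505.0, 229.0], [498.0, 231.0]]
toplarge tab 0 z nan c [0. 0.] size [0. 0.] ang 0.0 box [[0.0, 0.0], [0.0, 0.0], [0.0, 0.0], [0.0, 0.0]]
toplarge conn 2398 z 0.0441 c [579.1 181.3] size [101.3 127.1] ang 74.1 box [[504.0, 150.0], [626.0, 115.0], [654.0, 213.0], [532.0, 247.0]]
toplarge rails+drive 75
[... 1146 characters left out ...]
ox [[0.0, 0.0], [0.0, 0.0], [0.0, 0.0], [0.0, 0.0]]
sidelarge conn 2524 z 0.0446 c [578.8 182.9] size [102.6 128.5] ang 74.6 box [[503.0, 150.0], [627.0, 116.0], [654.0, 215.0], [530.0, 249.0]]
sidelarge rails+drive 888 z 0.0244 c [573.1 178.7] size [138.4 211.8] ang 74.0 box [[452.0, 141.0], [656.0, 83.0], [694.0, 216.0], [490.0, 274.0]]
sidelarge whole 5588 z 0.0341 c [570.5 173.4] size [150.4 213.4] ang 74.1 box [[447.0, 130.0], [653.0, 72.0], [694.0, 217.0], [488.0, 275.0]]m.py:8: RuntimeWarning: Mean of empty slice.
  print(n,len(P),"z",P[:,2].mean().round(4),"c",np.round(b[0],1),"size",np.round(b[1],1),"ang",round(b[2],1),"box",bp.round(0).tolist())
  ret = ret.dtype.type(ret / rcount)
```

```bash
python3 - <<'E'
import cv2
a=cv2.imread("pics/top0.png")[110:250,310:420];b=cv2.imread("pics/side0.png")[105:195,210:340]
a=cv2.resize(a,None,fx=4,fy=4,interpolation=2);b=cv2.resize(b,(350,242),interpolation=2)
b=cv2.copyMakeBorder(b,0,560-242,0,0,0);cv2.imwrite("pics/crop.png",cv2.convertScaleAbs(cv2.hconcat([a,b]),alpha=1.6))
E
```

```text
(no output)
```

View pics/crop.png

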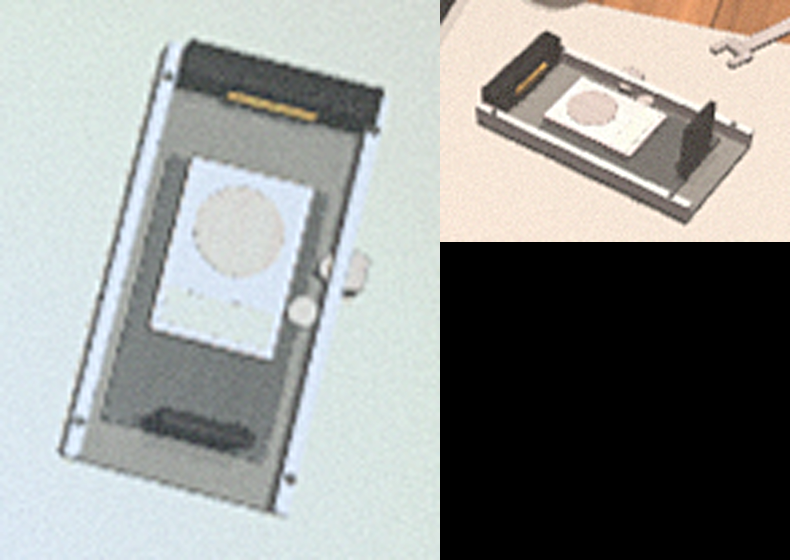

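```bash
cat > go.py <<'E'
import sys,numpy as np
from bench import r
from scipy.spatial.transform import Rotation as Ro
s=r.read_state();R=Ro.from_quat(s["eef_rot"]);p=np.array(s["ee_pos"])
np.set_printoptions(precision=4,suppress=True)
print("t",s["time"],"p",p,"F",np.array(s["ft_force"]),"w",s["width"]);print("axes (cols x,y,z)\n",R.as_matrix())
d=np.array([.961,-.276,0])
for nm,cols in(("x=d",(d,[0,0,-1])),("x=-d",(-d,[0,0,-1]))):
    x,y=map(np.array,cols);T=np.stack([x,y,np.cross(x,y)],1)
    print(nm,"turn deg",np.degrees((R.inv()*Ro.from_matrix(T)).as_rotvec()))
for a in sys.argv[1:]:
    q=np.array(eval(a));print(a,"shift in tool mm",1000*R.inv().apply(q-p))
E
python3 go.py "(.45,.3,.22)" "(.45,-.195,.22)"
```

```text
t 0.1 p [0.2676 0.5644 0.2218] F [ 0.5419  0.2203 -0.3347] w 0.08719479040094338
axes (cols x,y,z)
 [[ 0.9036 -0.0005  0.4284]
 [-0.4284 -0.0012  0.9036]
 [ 0.     -1.     -0.0013]]
x=d turn deg [ 0.073  -9.342  -0.0046]
x=-d turn deg [  0.0069 170.6579   0.109 ]
(.45,.3,.22) shift in tool mm [ 278.0765    2.0425 -160.7953]
(.45,-.195,.22) shift in tool mm [ 490.1351    2.618  -608.0713]
```

```bash
python3 -m jog '[[0.0275,0,-0.023,0,-4.7,0],[0.0275,0,-0.023,0,-4.6,0],[0.0275,0,-0.023,0,0,0],[0.0275,0,-0.023,0,0,0],[0.0275,0,-0.023,0,0,0],[0.0275,0,-0.023,0,0,0],[0.0275,0,-0.023,0,0,0],[0.0275,0,-0.023,0,0,0],[0.0275,0,-0.023,0,0,0]]' -1 20; python3 go.py "(.44,-.195,.22)"
```

```text
time: 0.85
ee_pos: [0.4409, 0.2887, 0.2167]
eef_rot: [0.703, -0.093, 0.088, -0.7]
ft_force: [0.8, 0.9, 0.2]
width: 0.0348
t 0.85 p [0.4409 0.2887 0.2167] F [0.7856 0.9094 0.1639] w 0.034820236666727844
axes (cols x,y,z)
 [[ 0.9673 -0.0082  0.2533]
 [-0.2534 -0.0038  0.9674]
 [-0.007  -1.     -0.0058]]
x=d turn deg [ 0.3366  1.348  -0.3973]
x=-d turn deg [  -0.6195 -178.6502   -0.5248]
(.44,-.195,.22) shift in tool mm [ 121.6775   -1.4788 -468.1652]
```

```bash
python3 -m jog '[[0.0101,0,-0.039,0,0.6,0],[0.0101,0,-0.039,0,0.6,0],[0.0101,0,-0.039,0,0,0],[0.0101,0,-0.039,0,0,0],[0.0101,0,-0.039,0,0,0],[0.0101,0,-0.039,0,0,0],[0.0101,0,-0.039,0,0,0],[0.0101,0,-0.039,0,0,0],[0.0101,0,-0.039,0,0,0],[0.0101,0,-0.039,0,0,0],[0.0101,0,-0.039,0,0,0],[0.0101,0,-0.039,0,0,0]]'; python3 go.py "(.445,-.197,.22)" "(.445,-.197,.035)"
```

```text
time: 1.85
ee_pos: [0.4258, -0.211, 0.2161]
eef_rot: [0.702, -0.102, 0.095, -0.699]
ft_force: [0.9, 0.4, 0.2]
width: 0.0004
t 1.85 p [ 0.4258 -0.211   0.2161] F [0.9424 0.3506 0.2383] w 0.0003536672079048657
axes (cols x,y,z)
 [[ 0.9612 -0.0092  0.2759]
 [-0.2759 -0.0025  0.9612]
 [-0.0082 -1.     -0.0049]]
x=d turn deg [ 0.2827  0.0098 -0.4675]
x=-d turn deg [  -0.7344 -179.9881   -0.444 ]
(.445,-.197,.22) shift in tool mm [14.5489 -4.0785 18.733 ]
(.445,-.197,.035) shift in tool mm [ 16.0585 180.9131  19.6457]
```

```bash
python3 -m jog '[[0.008,0,0.01,0.3,0,-0.5],[0.008,0.02,0.009,0,0,0],[0,0.035,0,0,0,0],[0,0.035,0,0,0,0],[0,0.035,0,0,0,0],[0,0.035,0,0,0,0],[0,0.018,0,0,0,0],[0,0,0,0,0,0]]'; python3 go.py "(.4867,-.2089,.035)"; python3 - <<'E'
from bench import r
import cv2
a=r.camera("top")["image"];b=r.camera("side")["image"]
a=cv2.resize(a[110:270,290:430],None,fx=3,fy=3);b=cv2.resize(b[80:220,190:350],(420,480))
cv2.imwrite("pics/pre.png",cv2.convertScaleAbs(cv2.hconcat([a,b])[:,:,::-1],alpha=1.6))
E
```

```text
time: 2.52
ee_pos: [0.4461, -0.2094, 0.0325]
eef_rot: [0.7, -0.102, 0.107, -0.698]
ft_force: [-1.6, 0.1, -0.4]
width: 0.0005
t 2.5167 p [ 0.4461 -0.2094  0.0325] F [-1.5777  0.1439 -0.3751] w 0.0005300346907308477
axes (cols x,y,z)
 [[ 0.9561  0.0067  0.2931]
 [-0.2931 -0.0041  0.9561]
 [ 0.0076 -1.     -0.0019]]
x=d turn deg [ 0.1154 -1.0175  0.4363]
x=-d turn deg [ -0.6814 178.9811   0.1802]
(.4867,-.2089,.035) shift in tool mm [38.6383 -2.2242 12.3822]
```

View pics/pre.png

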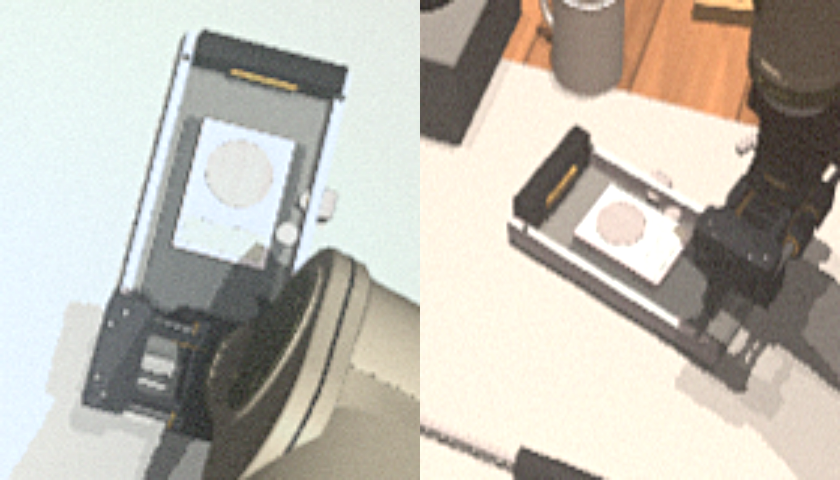

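The view shows the gripper just outside the tab, with the dock undisturbed; the gripper hides the tab in both views. Next I centre the tool sideways and approach to contact.

```bash
python3 -m jog '[[0,-0.004,0.012,0,-0.5,0.4],[0,0,0.004,0,-0.5,0],[0.01,0,0,0,0,0],[0.008,0,0,0,0,0],[0.006,0,0,0,0,0],[0.005,0,0,0,0,0]]'; python3 go.py "(.4867,-.2089,.035)" "(.5185,-.2228,.035)"
```

```text
time: 3.12
ee_pos: [0.487, -0.2001, 0.0485]
eef_rot: [-0.7, 0.092, -0.102, 0.701]
ft_force: [-1.9, 0.3, -1.4]
width: 0.0001
t 3.1167 p [ 0.487  -0.2001  0.0485] F [-1.8893  0.3356 -1.3876] w 5.289252571558719e-05
axes (cols x,y,z)
 [[ 0.9623  0.0141  0.2715]
 [-0.2715 -0.0015  0.9624]
 [ 0.014  -0.9999  0.0024]]
x=d turn deg [-0.137   0.2685  0.7995]
x=-d turn deg [   1.254  -179.727     0.2148]
(.4867,-.2089,.035) shift in tool mm [ 1.9052 13.5023 -8.6002]
(.5185,-.2228,.035) shift in tool mm [ 36.2814  13.9711 -13.3437]
```

```bash
cat > drv.py <<'E'
from m import *
from bench import r
c=r.camera("top");P=cloud(c)
def f(c,P):
    g=c["image"].min(2);m=(P[...,2]>.017)&(P[...,2]<.03)&(P[...,0]>.5)&(P[...,0]<.66)&(P[...,1]>-.3)&(P[...,1]<-.17)&(g>110)
    m=cv2.morphologyEx(m.astype(np.uint8),cv2.MORPH_OPEN,np.ones((5,5)));_,l,st,_=cv2.connectedComponentsWithStats(m);i=1+st[1:,4].argmax()
    rect(P[l==i],"drive")
f(np.load("top0.npz"),cloud(np.load("top0.npz")));f(c,P)
E
python3 -m jog '[[-0.006,0,0,0,0,0],[-0.004,0.006,-0.004,0,0,-0.5],[0,0.006,-0.002,0,0,0],[0,0,0,0,0,0]]'; python3 go.py "(.4867,-.2089,.035)" "(.5185,-.2228,.035)"; python3 drv.py
```

```text
time: 3.45
ee_pos: [0.4772, -0.2035, 0.0372]
eef_rot: [0.701, -0.087, 0.106, -0.7]
ft_force: [-0.7, 0.0, 0.7]
width: 0.0002
t 3.45 p [ 0.4772 -0.2035  0.0372] F [-0.669   0.0343  0.7115] w 0.0002406413873741635
axes (cols x,y,z)
 [[ 0.9623  0.0256  0.2709]
 [-0.2709 -0.005   0.9626]
 [ 0.026  -0.9997  0.0021]]
x=d turn deg [-0.1226  0.3053  1.4881]
x=-d turn deg [   2.3334 -179.6795    0.1923]
(.4867,-.2089,.035) shift in tool mm [10.562   2.508  -2.6146]
(.5185,-.2228,.035) shift in tool mm [44.927   3.391  -7.3805]
drive 1345 z 0.0236 c [ 587.  -239.5] size [69.6 99.8] ang 73.5 box [[529.0, -259.0], [625.0, -287.0], [645.0, -220.0], [549.0, -192.0]]
drive 1198 z 0.0235 c [ 595.1 -242. ] size [ 70.2 100.3] ang 73.3 box [[537.0, -261.0], [633.0, -290.0], [653.0, -223.0], [557.0, -194.0]]
```

```bash
python3 -m jog '[[0.005,0,-0.002,0,0,1.2],[0.005,0,-0.001,0,0,0],[0.004,0,0,0,0,0],[0.004,0,0,0,0,0],[0.004,0,0,0,0,0],[0.004,0,0,0,0,0]]'; python3 go.py "(.5185,-.2228,.035)"; python3 drv.py
```

```text
time: 4.0
ee_pos: [0.4994, -0.2129, 0.0374]
eef_rot: [-0.699, 0.098, -0.097, 0.702]
ft_force: [-6.5, 1.9, 5.1]
width: 0.0005
t 4.0 p [ 0.4994 -0.2129  0.0374] F [-6.4845  1.8783  5.1423] w 0.000528375627045269
axes (cols x,y,z)
 [[ 0.9621 -0.0013  0.2726]
 [-0.2726  0.0038  0.9621]
 [-0.0023 -1.      0.0033]]
x=d turn deg [-0.1873  0.2044 -0.1305]
x=-d turn deg [  -0.2048 -179.7953    0.2939]
(.5185,-.2228,.035) shift in tool mm [21.1208  2.339  -4.3142]
drive 1345 z 0.0236 c [ 587.  -239.5] size [69.6 99.8] ang 73.5 box [[529.0, -259.0], [625.0, -287.0], [645.0, -220.0], [549.0, -192.0]]
drive 1075 z 0.0235 c [ 609. -246.] size [ 70.1 100.6] ang 73.0 box [[551.0, -265.0], [647.0, -294.0], [667.0, -227.0], [571.0, -198.0]]
```

```bash
sed -i 's/<.66)/<.69)/' drv.py; python3 -m jog '[[0.005,0,0,0,0,0],[0.005,0,0,0,0,0],[0.003,0,0,0,0,0],[0.002,0,0,0,0,0]]'; python3 go.py "(.5185,-.2228,.035)"; python3 drv.py
```

```text
time: 4.38
ee_pos: [0.5106, -0.2163, 0.0363]
eef_rot: [-0.698, 0.102, -0.094, 0.702]
ft_force: [-17.2, 5.5, 11.6]
width: 0.0006
t 4.3833 p [ 0.5106 -0.2163  0.0363] F [-17.2092   5.5217  11.6286] w 0.0005508426734304948
axes (cols x,y,z)
 [[ 0.9618 -0.0102  0.2737]
 [-0.2736  0.0071  0.9618]
 [-0.0118 -0.9999  0.0041]]
x=d turn deg [-0.2314  0.1425 -0.6768]
x=-d turn deg [  -1.0622 -179.854     0.3633]
(.5185,-.2228,.035) shift in tool mm [ 9.3413  1.1262 -4.0929]
drive 1345 z 0.0236 c [ 587.  -239.5] size [69.6 99.8] ang 73.5 box [[529.0, -259.0], [625.0, -287.0], [645.0, -220.0], [549.0, -192.0]]
drive 1022 z 0.0235 c [ 620.4 -248.8] size [68.9 98.7] ang 73.8 box [[563.0, -268.0], [658.0, -296.0], [677.0, -229.0], [583.0, -202.0]]
```

The drive has moved 34.7 mm, and about 35 mm was needed. The force has risen to 18 N, above the detent's 8 N, so it appears to be on the stop. I'll retreat and check.

```bash
python3 -m jog '[[-0.01,0,0,0,0,0],[-0.02,0,0,0,0,0],[-0.02,0,0,0,0,0],[-0.01,-0.02,0,0,0,0],[0,-0.035,0,0,0,0],[0,-0.035,0,0,0,0],[0,-0.035,0,0,0,0],[0,-0.03,0.03,0,0,0],[0,0,0.04,0,0,0],[0,0,0.04,0,0,0],[0,0,0.04,0,0,0],[0,0,0.03,0,0,0]]'; python3 -m jog '[[0,0,0,0,0,0],[0,0,0,0,0,0],[0,0,0,0,0,0]]'; python3 drv.py; python3 - <<'E'
from m import *
from bench import r
for n in("top","side"):
    c=r.camera(n);P=cloud(c);cv2.imwrite(f"pics/{n}1.png",c["image"][:,:,::-1])
    for name,a,b in(("small",-.36,-.12),("large",.12,.28)):
        h=(P[...,1]>a)&(P[...,1]<b)&(P[...,2]>.066)&(P[...,2]<.085)&(P[...,0]>.45)&(P[...,0]<.6)
        if h.sum(): rect(P[h],n+name+" tabtop")
        else: print(n,name,"none")
E
```

```text
time: 5.43
ee_pos: [0.5067, -0.0301, 0.2022]
eef_rot: [-0.697, 0.102, -0.105, 0.702]
ft_force: [0.3, -0.2, -0.4]
width: 0.0001
time: 5.68
ee_pos: [0.5097, -0.0213, 0.203]
eef_rot: [-0.697, 0.097, -0.102, 0.703]
ft_force: [-0.5, -0.2, -0.2]
width: 0.0005
drive 1345 z 0.0236 c [ 587.  -239.5] size [69.6 99.8] ang 73.5 box [[529.0, -259.0], [625.0, -287.0], [645.0, -220.0], [549.0, -192.0]]
drive 1354 z 0.0235 c [ 620.3 -249.3] size [69.6 99.5] ang 73.4 box [[563.0, -268.0], [658.0, -297.0], [678.0, -230.0], [583.0, -202.0]]
topsmall tabtop 103 z 0.0732 c [ 524.2 -220.3] size [50.1  8.5] ang 73.1 box [[513.0, -243.0], [521.0, -246.0], [536.0, -198.0], [527.0, -195.0]]
toplarge tabtop 92 z 0.0737 c [494.8 205.5] size [51.   7.8] ang 74.0 box [[484.0, 182.0], [492.0, 180.0], [506.0, 229.0], [498.0, 231.0]]
sidesmall tabtop 13 z 0.0698 c [ 521.8 -215.9] size [47.5  2.6] ang 74.2 box [[514.0, -238.0], [517.0, -239.0], [530.0, -193.0], [527.0, -193.0]]
sidelarge tabtop 129 z 0.0732 c [495.1 206.9] size [50.4  8.3] ang 74.2 box [[484.0, 184.0], [492.0, 182.0], [506.0, 230.0], [498.0, 232.0]]
```

View pics/top1.png

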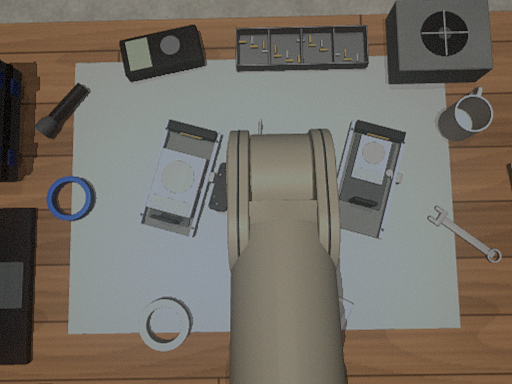

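The top view shows the small drive up by the connector at (375,152), with its tab at (364,202). The large tab is unchanged at (172,218), and the arm is clear of both docks.

```bash
python3 -c "
from bench import r
s=r.read_state();print(s['time'],s['ft_force'],abs(s['joint_vel']).max() if hasattr(s['joint_vel'],'max') else s['joint_vel']);print(r.close_job())"
```

```text
5.8333 [-0.34525221 -0.04521135 -1.18615713] 0.004365596322904858
the job is handed in; nothing more can be done
None
```

I pushed the small-drive carriage home by its tab with the closed fingers, backed off and handed the job in at 5.8 s.

- **Small carriage:** it started about 20 mm in and moved about 35 mm. In the top view, the tab's outer face ended 60–61 mm from the dock's outer edge, against 60 mm for fully home. The push force was about 7 N in the detent and about 21 N in all on the stop. After I backed off, the drive stayed within 1 mm of where it was.
- **Large carriage:** its tab stayed within 0.5 mm of where it started, which is within measuring noise.
- **Arm:** it was still and clear of both docks at hand-in, with about 1 N of residual wrist force.
- **What disagreed:**
  - Rows overshot their commanded distance. The first approach reached the tab early and about 9 mm off-centre, pushing the carriage about 8 mm. I backed off and recentred before the main push.
  - The last side view caught only 13 pixels of the small tab's top and put it 2 mm short along x and 4 mm off in y. I relied on the fuller top view.

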